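# Tip the low slide box out of a packed rack and stand it in the tray

### The job

One of the five slide boxes packed in the rack is lower than the others. Tip it forward by its top until it leans on the rack's sloping front rest, then lift it out and set it gently upright in the empty white tray. Leave the tall boxes standing in their places, and the glassware and tubes on the bench alone.

Things in the scene. Friction and masses are not known exactly. Their poses are not given: they have to be found in the camera images.
- low_box_centre (a point): Centre (half-way up) of the low slide-storage box: a loose, closed, rigid ivory plastic box, 90 deep (its x) by 40 thick (its y) by 150 tall (its z), about 0.25 to 0.5 kg. It is the only low one of five like boxes; its flat top is 16 mm below its neighbours' tops. It stands on end in the rack, axes parallel to the rack's, in any of the five places.
- rack: Fixed aluminium rack of five boxes packed side by side along its y, places at y = -83, -41.5, 0, 41.5, 83 mm (1.5 mm gaps). Origin: under its middle, at bench height; x points from the open front (towards the robot) to the back. Floor 8 above the origin. Boxes stand with front faces at x = -45, backs at x = +45. End plates at y = +-109, 112 long, reach 88 high.
- rest_edge (a point): Middle of the upper edge of the rack's front rest: a 4 mm plate, 62 long, sloping from the rack floor (rack x = -48) up and towards the robot, 0.63 rad from upright; edge at rack x = -84, 58 high. A low box tipped about its lower front edge balances at 0.54 rad; past that it falls on the rest and stays leaning at 0.63 rad, upper half out in front of the row.
- back_wall (a point): Middle of the top edge of the rack's low back wall (rack x = 52 to 56, top 58 above the bench). Above it the boxes' backs are free and there is open space behind the row for a fingertip.
- tray: Fixed shallow white plastic tray, empty: outside 130 (its x) by 80 (its y), 16 high, wall 4; inside 122 by 72, floor 4 thick. Origin: centre of its underside, on the bench. x is its long direction.
- box_a_centre (a point): Centre (half-way up) of one of the four tall slide-storage boxes, 90 by 40 by 166 mm, standing in the rack beside the low one; about 0.32 kg. Must stay.
- box_b_centre (a point): Centre (half-way up) of one of the four tall slide-storage boxes, 90 by 40 by 166 mm, standing in the rack beside the low one; about 0.32 kg. Must stay.
- box_c_centre (a point): Centre (half-way up) of one of the four tall slide-storage boxes, 90 by 40 by 166 mm, standing in the rack beside the low one; about 0.32 kg. Must stay.
- box_d_centre (a point): Centre (half-way up) of one of the four tall slide-storage boxes, 90 by 40 by 166 mm, standing in the rack beside the low one; about 0.32 kg. Must stay.
- tube_rack: Blue wire tube rack with red-capped tubes, 92 by 80, 114 high, loose bystander; origin under its centre.
- media_bottle: Glass bottle with a screw cap, 70 across, 150 high, loose bystander; origin under its centre.
- beaker: Glass beaker, 76 across, 95 high, loose bystander; origin under its centre.
- dish_stack: Stack of four culture dishes, 90 across, 58 high, loose bystander; origin under its centre.
Things that resemble listed ones, but are neither listed nor needed, are in the scene too. What is shaped like the part that bears box_b_centre but purple or yellow is not meant.

How it is judged:
By the outcome, as a careful person would: the job done as asked, in the order asked, and still so for the second after the job is handed in, with the robot touching nothing.
It also fails if it takes over 64 s, if anything falls off the work surface, if the arm or the gripper's body presses on something with over 40 N, if the wrist force passes 120 N, or if a joint passes its speed limit or range.

### The arm

A 6-joint arm with a two-finger parallel gripper is mounted at the origin on the work surface. World frame = base frame: x ahead of the robot, y to its left, z up, the work surface at z = 0. Lengths are in mm, angles in rad, forces in N, time in s.
With the tool pointing down it reaches from about 300 to 775 mm from the base axis. Payload 14.6 kg.
Tool frame: the origin (TCP) lies between the finger pads; the fingertips stand 22 mm ahead of it and the grasp point (between the pads) lies 3 mm ahead of it (manip.tcp_to_tips is the distance from the TCP to the fingertips, in mm); y points along the fingers, z is the direction in which the jaws open and shut, and the axes are right-handed (so a half turn about y gives the same grasp; the last joint's range is limited). The gripper opens to 94 mm and grips with 3 to 60 N. Pads are 16 mm wide; open, the fingers measure 119 mm over their backs; the gripper's body (75 mm by 177 mm) begins 78 mm behind the grasp point.
Start: joints at [-1.249, 0.3, 1.521, -0, 1.321, -0.067], TCP at [208.485, -508.943, 227.446] pointing down, gripper open.
Joint ranges: [-3.03, 3.03], [-0.79, 2.21], [0.23, 2.52], [-1.04, 4.18], [0, 3.07], [-2.55, 2.55]. Speed limits (rad/s): [2.22, 2.22, 2.57, 3.14, 3.14, 3.14].

### API

Orientations are given as [roll, pitch, yaw] about the fixed x, y, z axes, in that order (R = Rz(yaw) Ry(pitch) Rx(roll)).
In Python, from cell import manip gives the robot as it stands.
- The arm moves only by the shell command python3 -m jog 'ROWS' [OPENING] [FORCE]. ROWS is JSON, one flat list of numbers, 6 for each row, row after row: the shift along the tool's x, y, z in mm, then the turn, a rotation vector about the tool's x, y, z in degrees. A call has 1 to 10 rows; each row is the pose to reach, as a shift and turn from the pose commanded when the call began, along the tool's axes at that moment; what a row does not reach only later rows make up. A row lasts 1/12 s, in which the tool goes at most 41.7 mm and 7.16 degrees, less where a joint would pass 70% of its speed; a pose out of reach is approached as far as the arm can. A call with a gripper value outside its range is refused whole. OPENING is the finger opening in mm, from 0 to 94, set as the call begins (- or left out, the last holds). The fingers move at their own pace and stop on an object; FORCE is the grip in N (left out, the last holds). Time passes only in rows, so rows that repeat a pose let the fingers close. It gives the time, the measured TCP pose, the force and the opening at its end, in the units of the state.
- manip.read_state(): the state, without advancing time (a new reading comes with each control period).
- manip.camera(name): name is "side" or "top"; returns a dict with "img" (420x560x3 uint8, red, green, blue), "intrinsics" (3x3 intrinsics, pixels), "k1" (the pictures are not rectified: a ray, as slopes to the right and down, at radius r is drawn at 1 + k1 r^2 times it, then the intrinsics apply), "origin" and "orientation" of the camera in the world. Camera axes: x right, y down, z forward; pixel columns grow to the right and rows downward; lengths in mm; the calibration is good to about 2 mm. A picture is of the moment at which its call begins. There is no depth.
- manip.sign_off(): hands the job in, once; it reports no verdict.
Trained networks look in a picture, given as the dict that the camera call returned (one of the last four; its "shot" number tells which), for a name from the list of things; names that differ only in an ending like _2 or _b are one class to them, and where a whole thing is asked for, a point or a joint stands for the part that bears it (a point fixed in the world has none). Each returns a list of dicts, best first, with "score" (0 to 1); they miss things now and then, are a little off and sometimes report something else, mostly with a low value. They report only what shows in the picture. A call takes as long as a camera call. They do not tell look-alikes from the thing itself.
- manip.masks_of(thing, picture): "pixels" (420x560 bool, what is visible of it) and "xy" ([column, row] in pixels, amid what is visible of it).
- manip.tip_of(thing, picture): "xy" ([column, row] in pixels: a listed point, or the origin of a listed thing).
The state is a dict: "clock": time; "joints": joint angles; "qd": joint speeds; "effort": joint torques, N m; "eef_pos": TCP position; "eef_rot": TCP orientation; "wrist_force": force on the tool from outside, world axes, zero at the start; "moment": the same for the moment, N m; "finger_gap": finger opening in mm.
Only numpy, scipy, OpenCV 4.12 (cv2) and the standard library are available. Lean on these libraries where they do the work, as an engineer would, in place of code of your own. Each camera call takes 0.05 s, during which the arm holds its last target.

## Working session

There is one attempt and no reset: what is moved stays moved. The work goes in short steps, Python scripts to look and compute and a shell command to move; the robot and the scene stay as the last step left them, time stands still between calls to the robot, and variables do not carry over. Pictures are saved under pics/ and viewed, and the job is handed in when it is done.

```bash
ls; mkdir -p pics; python3 - <<'E'
from cell import manip
import cv2
s=manip.read_state(); print(s)
for n in("side","top"):
    c=manip.camera(n); cv2.imwrite(f"pics/{n}0.png",c["img"][:,:,::-1])
    print(n,c["intrinsics"],c["k1"],c["origin"],c["orientation"],c["shot"])
    for t in["low_box_centre","rack","rest_edge","back_wall","tray","box_a_centre","tube_rack","media_bottle","beaker","dish_stack"]:
        print(t,[(round(d["score"],2),[round(float(v)) for v in d["xy"]]) for d in manip.tip_of(t,c)][:6])
E
```

```text
pics
{'clock': 0.0, 'joints': array([-1.24859555e+00,  3.00481283e-01,  1.52160890e+00,  2.51776675e-05,
        1.32073518e+00, -6.65892987e-02]), 'qd': array([ 0.00106247,  0.00043856,  0.00144447,  0.00100013, -0.00048148,
        0.0013131 ]), 'effort': array([ 1.36006215e-04, -5.31807232e+01, -3.52738881e+01,  7.08444114e-02,
        2.44263920e-02, -1.16541482e-04]), 'eef_pos': array([ 208.41475947, -508.70480057,  226.86897644]), 'eef_rot': array([-1.57202468e+00,  1.06356990e-04, -2.75280889e+00]), 'wrist_force': array([ 0.27900194, -0.02288943,  0.48119499]), 'moment': array([ 0.03686473, -0.01191022,  0.0011863 ]), 'finger_gap': 94.20189498541576}
side [[509.58351059   0.         276.05018867]
 [  0.         509.58351059 204.90518983]
 [  0.           0.           1.        ]] -0.1613359627479211 [281.26473503 738.04747276 934.90187565] [-2.32825419  0.0052867  -2.80181214] 1
low_box_centre []
rack [(0.71, [277, 307])]
rest_edge [(0.68, [279, 305])]
back_wall []
tray [(0.87, [298, 191])]
box_a_centre []
tube_rack [(0.58, [317, 156])]
media_bottle [(0.8, [282, 160])]
beaker [(0.7, [210, 222])]
dish_stack [(0.85, [237, 191])]
top [[494.69161414   0.         282.76807353]
 [  0.         494.69161414 212.72897832]
 [  0.           0.           1.        ]] -0.1384131342906667 [ 405.06436292  -78.29011527 1145.09070061] [-3.0094936   0.00789621 -1.58359607] 2
low_box_centre [(0.74, [434, 201])]
rack []
rest_edge [(0.84, [176, 246])]
back_wall []
tray [(0.94, [357, 203]), (0.53, [284, 132])]
box_a_centre []
tube_rack [(0.96, [435, 203])]
media_bottle [(0.72, [412, 167])]
beaker [(0.64, [283, 131])]
dish_stack [(0.73, [339, 135])]
```

View pics/side0.png

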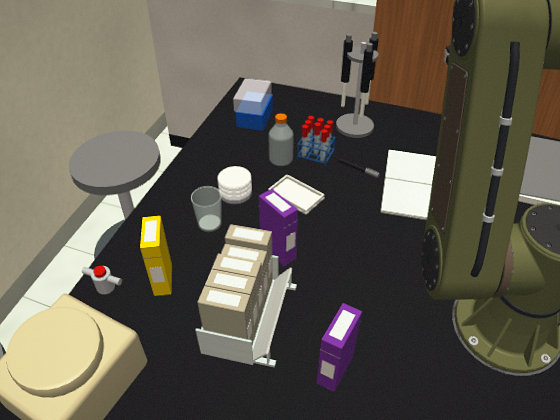

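View pics/top0.png

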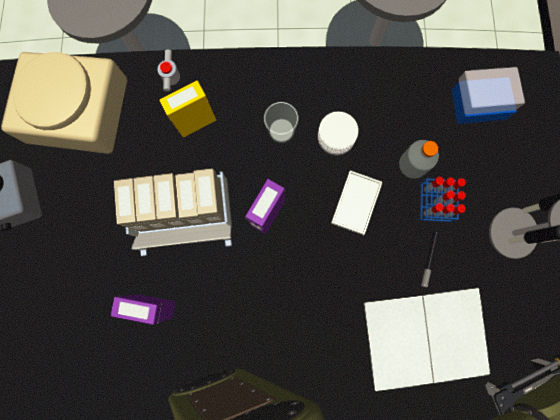

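```bash
python3 - <<'E'
import cv2
a=cv2.imread("pics/top0.png")[155:265,100:290]; cv2.imwrite("pics/top0z.png",cv2.resize(a,None,fx=4,fy=4,interpolation=2))
a=cv2.imread("pics/side0.png")[170:400,180:380]; cv2.imwrite("pics/side0z.png",cv2.resize(a,None,fx=2.6,fy=2.6,interpolation=2))
E
cat > h.py <<'E'
import numpy as np, cv2
from scipy.spatial.transform import Rotation as R
from scipy.optimize import least_squares
CAM={"side":([[509.58351059,0,276.05018867],[0,509.58351059,204.90518983],[0,0,1]],-0.1613359627479211,[281.26473503,738.04747276,934.90187565],[-2.32825419,0.0052867,-2.80181214]),
"top":([[494.69161414,0,282.76807353],[0,494.69161414,212.72897832],[0,0,1]],-0.1384131342906667,[405.06436292,-78.29011527,1145.09070061],[-3.0094936,0.00789621,-1.58359607])}
def proj(n,P):
    K,k1,o,r=CAM[n]; M=R.from_euler('xyz',r).as_matrix()
    q=(np.atleast_2d(P)-np.array(o))@M; s=q[:,:2]/q[:,2:]; r2=(s**2).sum(1,keepdims=True)
    s=s*(1+k1*r2); K=np.array(K); return s*[K[0,0],K[1,1]]+[K[0,2],K[1,2]]
def onz(n,px,z):
    "pixel -> world at height z"
    f=lambda a: (proj(n,[a[0],a[1],z])[0]-px)
    return least_squares(f,[450,0]).x
def tri(pt,ps):
    f=lambda a: np.r_[proj("top",a)[0]-pt,proj("side",a)[0]-ps]
    r=least_squares(f,[450,0,50.]); return r.x,r.fun
def rackpt(T,p):
    x,y,w=T; p=np.atleast_2d(p).astype(float); c,s=np.cos(w),np.sin(w)
    return np.c_[x+c*p[:,0]-s*p[:,1],y+s*p[:,0]+c*p[:,1],p[:,2]]
E
```

```text
(no output)
```

View pics/top0z.png

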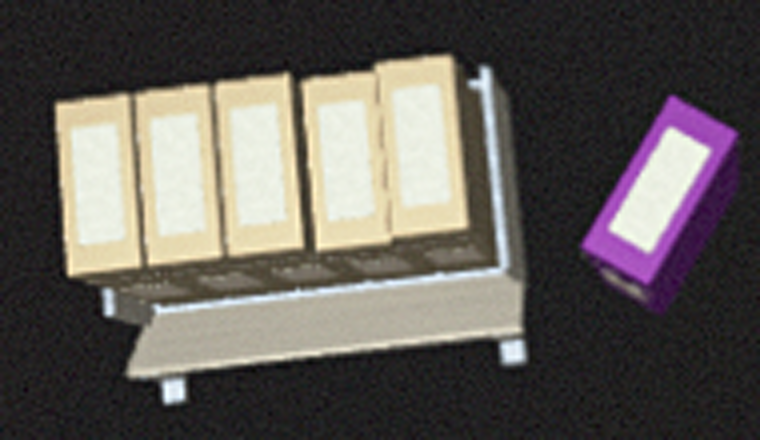

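View pics/side0z.png

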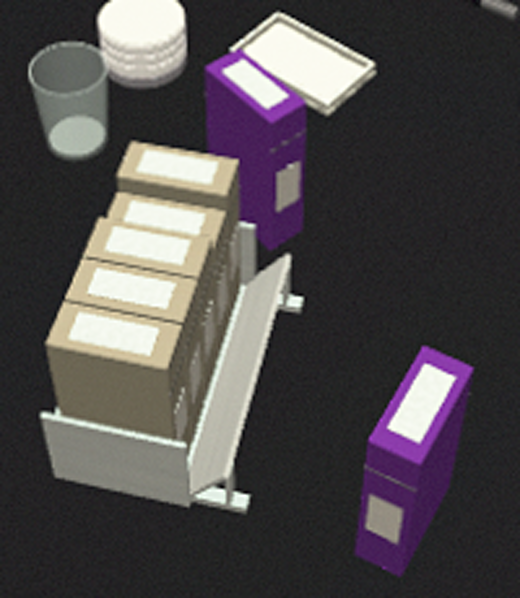

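```bash
cat > fit.py <<'E'
from h import *
def T(u,v): return np.array([100+u/4,155+v/4])
def S(u,v): return np.array([180+u/2.6,170+v/2.6])
obs=[("top",T(57,102),(45,103,174)),("top",T(69,276),(-45,103,174)),("top",T(455,55),(45,-103,174)),("top",T(468,232),(-45,-103,174)),
("side",S(48,347),(45,103,174)),("side",S(167,368),(-45,103,174)),("side",S(128,143),(45,-103,174)),("side",S(240,160),(-45,-103,174)),
("top",(T(130,377)+T(523,333))/2,(-84,0,58)),
]
f=lambda a: np.concatenate([proj(n,rackpt(a,p))[0]-px for n,px,p in obs])
r=least_squares(f,[480,150,0.1])
print(r.x); print(r.fun.reshape(-1,2).round(1))
for nm in("top","side"):
  g=lambda a: np.concatenate([proj(n,rackpt(a,p))[0]-px for n,px,p in obs if n==nm])
  print(nm,least_squares(g,[480,150,.1]).x)
# low box top corners check
x=r.x
for z in(158,174): print(z,[proj("top",rackpt(x,(sx*45,-41.5+sy*20,z)))[0].round(1) for sx in(1,-1) for sy in(1,-1)])
print("seen",T(303,80),T(376,72),T(315,250),T(390,243))
E
python3 fit.py
python3 - <<'E'
from cell import manip
from h import *
c=manip.camera("top");d=manip.camera("side")
import cv2
for n,p in(("top",c),("side",d)):
    m=manip.masks_of("tray",p)
    for k in m:
        px=k["pixels"].astype(np.uint8); cs,_=cv2.findContours(px,0,2); b=max(cs,key=cv2.contourArea)
        print(n,k["score"],k["xy"],cv2.boxPoints(cv2.minAreaRect(b)).tolist())
    t=manip.tip_of("tray",p); print([ (q["score"],q["xy"],onz(n,q["xy"],0)) for q in t])
    for th in("tube_rack","media_bottle","beaker","dish_stack"):
        print(th,[onz(n,q["xy"],0).round() for q in manip.tip_of(th,p)[:1]])
c=c["img"][:,:,::-1]
cv2.imwrite("pics/trayT.png",cv2.resize(c[160:245,320:395],None,fx=7,fy=7,interpolation=2))
cv2.imwrite("pics/trayS.png",cv2.resize(d["img"][165:225,250:340,::-1],None,fx=7,fy=7,interpolation=2))
E
```

```text
[5.69321593e+02 1.64343039e+02 1.06444979e-01]
[[-0.6  1. ]
 [-0.5  1.1]
 [-0.6  0.2]
 [ 0.6 -0. ]
 [-1.3 -1.3]
 [ 0.3  0.3]
 [ 0.9 -1.2]
 [-0.5 -0.7]
 [-0.9 -1.1]]
top [5.69897190e+02 1.63500630e+02 9.82215152e-02]
side [5.68479904e+02 1.65733678e+02 1.13839771e-01]
158 [array([175.1, 175.5]), array([194.3, 173.2]), array([179. , 218.8]), array([198.4, 216.4])]
174 [array([173.4, 173.9]), array([192.9, 171.5]), array([177.3, 217.8]), array([197. , 215.4])]
seen [175.75 175.  ] [194. 173.] [178.75 217.5 ] [197.5  215.75]
top 0.94 [355.5, 202.8] [[330.6000061035156, 223.20001220703125], [348.5000305175781, 169.5], [382.1000061035156, 180.70001220703125], [364.1999816894531, 234.4000244140625]]
[(0.63, [353.4, 203.4], array([ 577.09822635, -237.11094532]))]
tube_rack [array([ 577., -432.])]
media_bottle [array([ 668., -382.])]
beaker [array([755., -79.])]
dish_stack [array([ 737., -207.])]
side 0.96 [298.9, 192.2] [[271.31707763671875, 186.85366821289062], [288.09759521484375, 165.8780517578125], [325.048828125, 195.43902587890625], [308.268310546875, 216.41464233398438]]
side 0.31 [246.4, 265.8] [[208.7237548828125, 263.2486572265625], [237.67404174804688, 237.19342041015625], [287.8950500488281, 292.9945068359375], [258.94476318359375, 319.04974365234375]]
[(0.78, [294.5, 191.4], array([ 585.54264093, -259.99673477]))]
tube_rack [array([ 574., -434.])]
media_bottle [array([ 670., -393.])]
beaker [array([753., -77.])]
dish_stack [array([754., -77.])]
```

View pics/trayT.png

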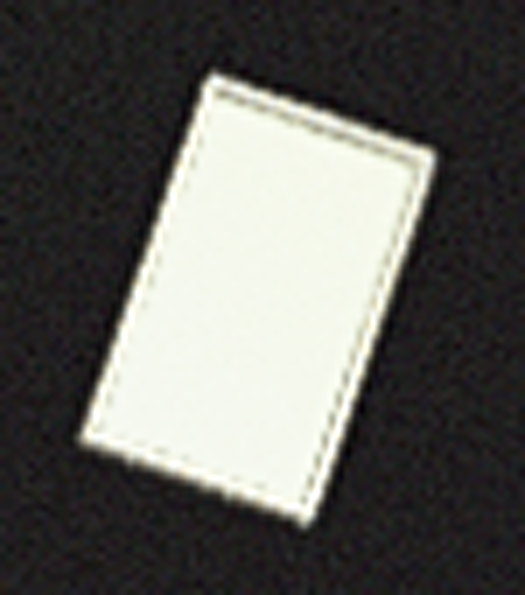

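View pics/trayS.png

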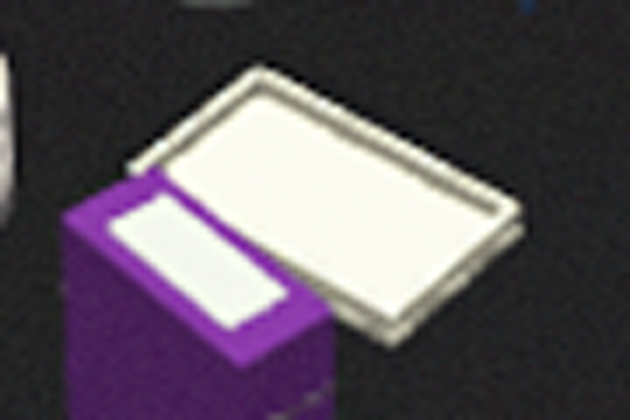

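```bash
cat > plan.py <<'E'
from h import *
import sys
RK=(569.3,164.3,0.106)
def rackR(tilt=0.0):
    "tool orientation: x=-rx,y=-z,z=-ry then tilt about tool z (deg)"
    w=RK[2]; rx=np.array([np.cos(w),np.sin(w),0]); ry=np.array([-np.sin(w),np.cos(w),0])
    M=np.c_[-rx,[0,0,-1],-ry]
    return M@R.from_euler('z',tilt,degrees=True).as_matrix()
def yawR(w,tilt=0.0):
    rx=np.array([np.cos(w),np.sin(w),0]); ry=np.array([-np.sin(w),np.cos(w),0])
    return np.c_[-rx,[0,0,-1],-ry]@R.from_euler('z',tilt,degrees=True).as_matrix()
def delta(pos,M,ref=3.0):
    "ref: mm ahead of TCP along tool y of the point placed at pos (22 tips,3 grasp)"
    from cell import manip
    s=manip.read_state(); R0=R.from_euler('xyz',s["eef_rot"]).as_matrix()
    tcp=np.asarray(pos)-ref*M[:,1]
    d=R0.T@(tcp-s["eef_pos"]); rv=R.from_matrix(R0.T@M).as_rotvec(degrees=True)
    print("t",round(s["clock"],2),"F",np.round(s["wrist_force"],1),"gap",round(s["finger_gap"],1),"pos",np.round(s["eef_pos"],1),"| shift",d.round(1),"turn",rv.round(1),"rows>=",round(max(np.linalg.norm(d)/41.7,np.linalg.norm(rv)/7.16),1))
def rk(x,y,z): return rackpt(RK,(x,y,z))[0]
E
python3 - <<'E'
from plan import *
tp=[(45+5,40)]
obs=[("top",(350,170.7),(65,40,16)),("top",(382.4,181.9),(65,-40,16)),("top",(364.3,234.7),(-65,-40,16)),("top",(331.4,222.9),(-65,40,16)),
("side",(286.9,174.7),(65,-40,16)),("side",(324.7,195),(-65,-40,16)),("side",(268.6,189),(65,40,16))]
for sel in(("top","side"),("top",),("side",)):
  f=lambda a: np.concatenate([proj(n,rackpt(a,p))[0]-px for n,px,p in obs if n in sel])
  r=least_squares(f,[577,-237,-.34]); print(r.x,r.fun.round(1))
# purple neighbours
print("purple top z166", onz("top",(100+660/4,155+180/4),166), onz("top",(133,311),166))
delta(rk(75,-41.5,230),rackR(),22)
E
```

```text
[ 5.76373471e+02 -2.43464390e+02 -3.65182247e-01] [-0.1  0.3 -0.2  0.7 -0.1  0.2  0.1  0.1 -0.1 -0.4 -0.5 -0.6 -0.5 -0.2]
[ 5.77068447e+02 -2.43648528e+02 -3.62901031e-01] [-0.1 -0.  -0.2  0.4  0.1 -0.2  0.2 -0.2]
[ 5.74881321e+02 -2.42308668e+02 -3.66056560e-01] [ 0.3 -0.  -0.1 -0.2 -0.2  0.2]
purple top z166 [561.48348166 -36.9381745 ] [342.46048648 227.78496833]
t 1.8 F [ 0.2  0.1 -0.5] gap 93.9 pos [ 208.5 -509.   227.5] | shift [-649.5  -24.5 -425.5] turn [-0.  16.2 -0. ] rows>= 18.6
```

```bash
python3 -m jog '[-300,-40,-200,0,8,0,-300,-40,-200,0,8,0,-300,-40,-200,0,8,0,-300,-40,-200,0,8,0,-300,-40,-200,0,8,0,-300,-40,-200,0,8,0,-300,-40,-200,0,8,0,-300,-40,-200,0,8,0,-300,-40,-200,0,8,0,-300,-40,-200,0,8,0]' 0 40
python3 - <<'E'
from plan import *
delta(rk(75,-41.5,230),rackR(),22)
E
```

```text
clock: 2.63
eef_pos: [412.5, -206.6, 268.3]
eef_rot: [-1.57, 0.002, -2.888]
wrist_force: [-0.6, -0.4, 0.2]
finger_gap: 30.7
t 2.63 F [-0.6 -0.4  0.2] gap 30.7 pos [ 412.5 -206.6  268.3] | shift [-312.9   16.7 -267.7] turn [-0.   8.4 -0.1] rows>= 9.9
```

```bash
python3 -m jog '[-313,16,-268,0,8.4,0,-313,16,-268,0,8.4,0,-313,16,-268,0,8.4,0,-313,16,-268,0,8.4,0,-313,16,-268,0,8.4,0,-313,16,-268,0,8.4,0,-313,16,-268,0,8.4,0,-313,16,-268,0,8.4,0,-313,16,-268,0,8.4,0,-313,16,-268,0,8.4,0]'
python3 - <<'E'
from plan import *
delta(rk(75,-41.5,230),rackR(),22)
from cell import manip
print(manip.read_state()["joints"].round(2))
E
```

```text
clock: 3.47
eef_pos: [647.4, 126.7, 251.2]
eef_rot: [-1.571, -0.0, -3.039]
wrist_force: [1.0, -1.4, 0.7]
finger_gap: 0.6
t 3.47 F [ 1.  -1.4  0.7] gap 0.6 pos [647.4 126.7 251.2] | shift [-1.3 -0.8 -4.1] turn [-0.  -0.2  0. ] rows>= 0.1
[ 0.14  0.54  1.13 -0.    1.47  1.61]
```

```bash
python3 -m jog '[-1.3,-0.8,-4,0,-0.2,0,-1.3,-0.8,-4,0,-0.2,0]'
python3 -m jog '[0,40,0,0,0,0,0,40,0,0,0,0]'
python3 - <<'E'
from plan import *
from cell import manip
delta(rk(75,-41.5,140),rackR(),22)
for n in("top","side"):
    c=manip.camera(n)["img"][:,:,::-1]
    c=c[140:265,100:290] if n=="top" else c[170:350,180:340]
    cv2.imwrite(f"pics/{n}1.png",cv2.resize(c,None,fx=4 if n=="top" else 3.3,fy=4 if n=="top" else 3.3,interpolation=2))
E
```

```text
clock: 3.63
eef_pos: [647.7, 130.9, 250.8]
eef_rot: [-1.571, -0.002, -3.033]
wrist_force: [-0.7, 0.3, 0.6]
finger_gap: 0.7
clock: 3.8
eef_pos: [645.4, 127.9, 206.6]
eef_rot: [-1.57, -0.008, -3.036]
wrist_force: [-0.8, -0.1, -2.2]
finger_gap: 0.4
t 3.8 F [-0.8 -0.1 -2.2] gap 0.4 pos [645.4 127.9 206.6] | shift [-3.6 44.6 -2.8] turn [-0.  -0.   0.4] rows>= 1.1
```

View pics/top1.png

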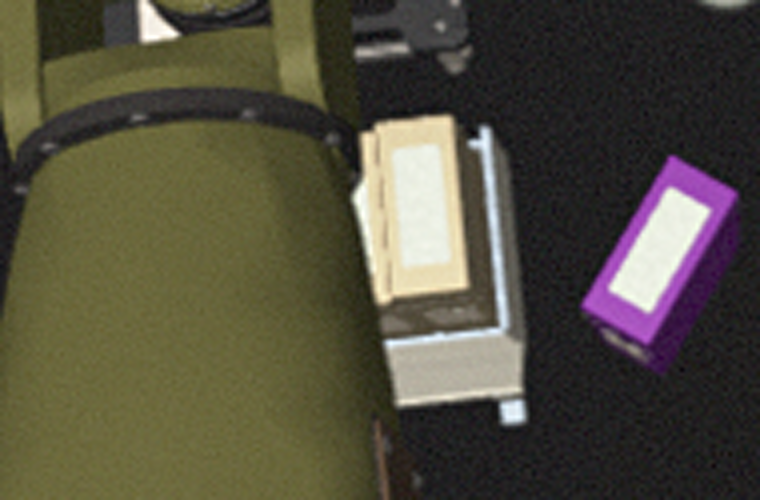

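View pics/side1.png

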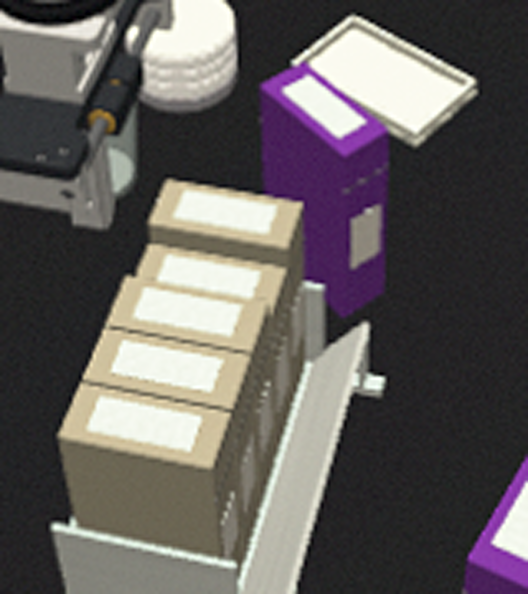

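```bash
python3 - <<'E'
from plan import *
for y in(-54,-29): print(proj("side",[rk(72+s,y,184) for s in(8,-8)]).round(1).tolist())
print("seen", 180+90/3.3,170+228/3.3,180+112/3.3)
E
python3 -m jog '[-3,44,-3,0,0,0,-3,44,-3,0,0,0,-3,44,-3,0,0,0,-3,44,-3,0,0,0]'
python3 - <<'E'
from plan import *
delta(rk(45,-41.5,140),rackR(),22)
E
```

```text
[[206.3, 234.3], [213.7, 235.6]]
[[202.2, 243.2], [209.8, 244.6]]
seen 207.27272727272728 239.0909090909091 213.93939393939394
clock: 4.23
eef_pos: [650.6, 132.3, 171.0]
eef_rot: [-1.571, 0.002, -3.036]
wrist_force: [0.3, 0.2, 0.3]
finger_gap: 0.6
t 4.23 F [0.3 0.2 0.3] gap 0.6 pos [650.6 132.3 171. ] | shift [32.5  9.   1. ] turn [ 0.  -0.  -0.1] rows>= 0.8
```

```bash

python3 -m jog '[0,9,1,0,0,0,0,9,1,0,0,0,10,9,1,0,0,0,15,9,1,0,0,0,18,9,1,0,0,0,21,9,1,0,0,0,24,9,1,0,0,0,27,9,1,0,0,0,30,7,1,0,0,0,33,5,1,0,0,0]'
python3 - <<'E'
from plan import *
delta(rk(24,-41.5,153),rackR(),22)
from cell import manip
c=manip.camera("side")["img"][:,:,::-1]
cv2.imwrite("pics/side2.png",cv2.resize(c[170:350,180:340],None,fx=3.3,fy=3.3,interpolation=2))
E
```

```text
clock: 5.07
eef_pos: [617.1, 128.2, 163.4]
eef_rot: [-1.571, -0.0, -3.036]
wrist_force: [1.3, -0.3, 0.1]
finger_gap: 0.4
t 5.07 F [ 1.3 -0.3  0.1] gap 0.4 pos [617.1 128.2 163.4] | shift [ 19.7 -11.6   0.5] turn [0. 0. 0.] rows>= 0.5
```

View pics/side2.png

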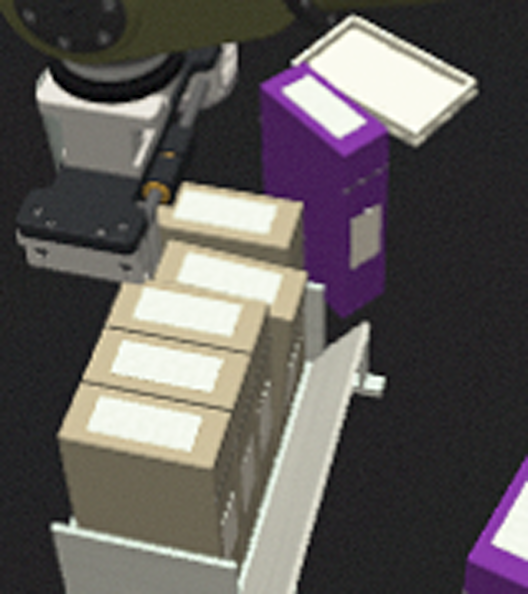

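```bash

python3 -m jog '[6,-4,0,0,0,0,12,-8,0,0,0,0,19,-11,0,0,0,0,26,-14,0,0,0,0,33,-17,0,0,0,0,40,-19,0,0,0,0,47,-21,0,0,0,0,52,-22,0,0,0,0,56,-23,0,0,0,0,60,-23,0,0,0,0]'
python3 - <<'E'
from plan import *
delta(rk(-28,-41.5,166),rackR(),22)
from cell import manip
c=manip.camera("side")["img"][:,:,::-1]
cv2.imwrite("pics/side3.png",cv2.resize(c[170:350,180:340],None,fx=3.3,fy=3.3,interpolation=2))
E
```

```text
clock: 5.95
eef_pos: [557.3, 121.8, 186.6]
eef_rot: [-1.571, 0.0, -3.036]
wrist_force: [-0.0, -0.1, -0.2]
finger_gap: 0.5
t 5.95 F [-0.  -0.1 -0.2] gap 0.5 pos [557.3 121.8 186.6] | shift [11.6 -1.4  0.6] turn [ 0.  0. -0.] rows>= 0.3
```

View pics/side3.png

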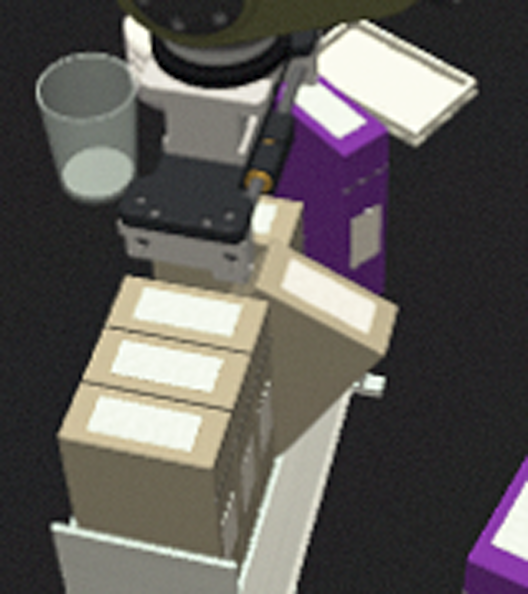

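```bash

python3 - <<'E'
from plan import *
def corners(th,x0=-48,z0=8.):
    u=np.array([-np.sin(th),np.cos(th)]);d=np.array([np.cos(th),np.sin(th)])
    o=[]
    for a in(0,90):
        for y in(-21.5,-61.5):
            p=np.array([x0,z0])+a*d+150*u; o.append(rk(p[0],y,p[1]))
    return np.array(o)
for th in(.45,.54,.6,.63,.66): print(th,((proj("side",corners(th))-[180,170])*3.3).round().astype(int).tolist())
print("seen front near (383,354) front far (397,308) back near (256,285)?")
E
```

```text
0.45 [[382, 351], [395, 301], [249, 285], [266, 236]]
0.54 [[401, 361], [414, 311], [275, 289], [291, 240]]
0.6 [[413, 369], [426, 319], [292, 292], [308, 243]]
0.63 [[419, 372], [431, 322], [301, 294], [317, 245]]
0.66 [[425, 376], [437, 326], [309, 296], [325, 247]]
seen front near (383,354) front far (397,308) back near (256,285)?
```

```bash

python3 -m jog '[3,0,0,0,0,0,6,-1,0,0,0,0,9,-1,0,0,0,0,11,-1,0,0,0,0,13,-1,0,0,0,0,15,-1,0,0,0,0,17,-1,0,0,0,0,19,-1,0,0,0,0,21,-1,0,0,0,0,22,-1,0,0,0,0]'
python3 - <<'E'
from plan import *
delta(rk(-28,-41.5,166),rackR(),22)
from cell import manip
c=manip.camera("side")["img"][:,:,::-1]
cv2.imwrite("pics/side4.png",cv2.resize(c[170:350,180:340],None,fx=3.3,fy=3.3,interpolation=2))
E
```

```text
clock: 6.83
eef_pos: [535.6, 119.5, 187.3]
eef_rot: [-1.571, -0.0, -3.035]
wrist_force: [0.4, 0.7, -0.6]
finger_gap: 0.4
t 6.83 F [ 0.4  0.7 -0.6] gap 0.4 pos [535.6 119.5 187.3] | shift [-10.3  -0.7   0.6] turn [-0.  0.  0.] rows>= 0.2
```

View pics/side4.png

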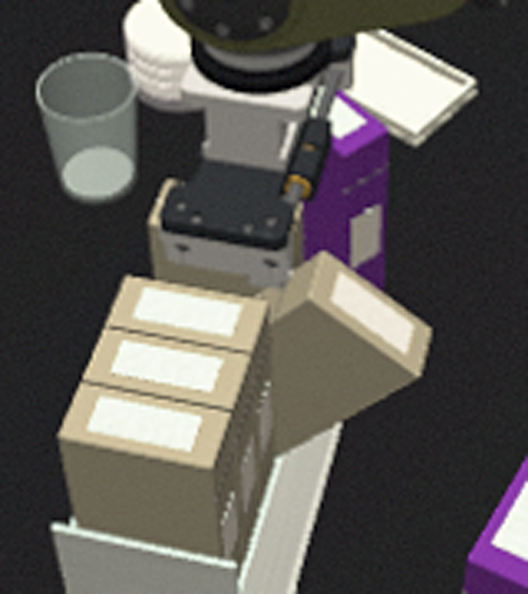

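```bash

python3 -m jog '[-4,-90,0,0,0,0,-4,-90,0,0,0,0,-4,-90,0,0,0,0,-4,-90,0,0,0,0]'
python3 - <<'E'
from plan import *
t=36.1
u=np.array([-.589,.808]);d=np.array([.808,.589])
p=np.array([-48,8])+45*d+208*u; delta(rk(p[0],-41.5,p[1]),rackR(t),3)
E
```

```text
clock: 7.22
eef_pos: [540.7, 120.1, 280.2]
eef_rot: [-1.571, 0.005, -3.035]
wrist_force: [-0.7, 0.2, -0.1]
finger_gap: 0.8
t 7.22 F [-0.7  0.2 -0.1] gap 0.8 pos [540.7 120.1 280.2] | shift [103.2  74.7   0.6] turn [ 0.   0.  35.8] rows>= 5.0
```

```bash

python3 -m jog '[40,15,0.5,0,0,12,103,50,0.5,0,0,35.8,103,75,0.5,0,0,35.8,103,75,0.5,0,0,35.8,103,75,0.5,0,0,35.8,103,75,0.5,0,0,35.8,103,75,0.5,0,0,35.8,103,75,0.5,0,0,35.8,103,75,0.5,0,0,35.8,103,75,0.5,0,0,35.8]' 64 40
python3 - <<'E'
from plan import *
t=36.1
u=np.array([-.589,.808]);d=np.array([.808,.589])
p=np.array([-48,8])+45*d+118*u; delta(rk(p[0],-41.5,p[1]),rackR(t),3)
from cell import manip
print(manip.read_state()["joints"].round(2))
for n in("top","side"):
    c=manip.camera(n)["img"][:,:,::-1]
    c=c[140:290,100:290] if n=="top" else c[150:350,180:360]
    cv2.imwrite(f"pics/{n}5.png",cv2.resize(c,None,fx=3,fy=3,interpolation=2))
E
```

```text
clock: 8.05
eef_pos: [438.2, 108.6, 202.6]
eef_rot: [-1.571, 0.622, -3.036]
wrist_force: [0.2, 0.1, -0.3]
finger_gap: 62.4
t 8.05 F [ 0.2  0.1 -0.3] gap 62.4 pos [438.2 108.6 202.6] | shift [-2.3 88.3 -0. ] turn [-0.  -0.   0.4] rows>= 2.1
[ 0.19 -0.18  2.21 -0.1   0.5   1.73]
```

View pics/top5.png

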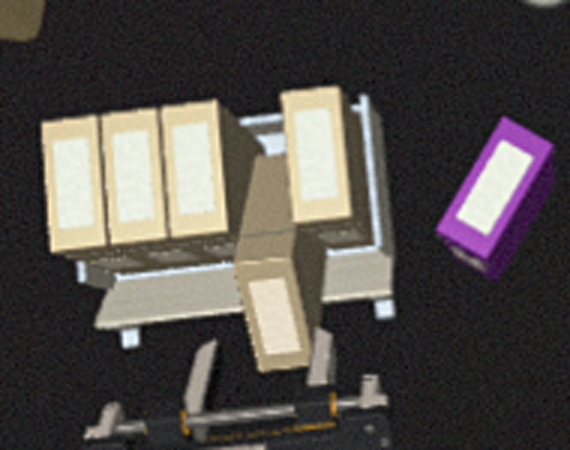

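View pics/side5.png

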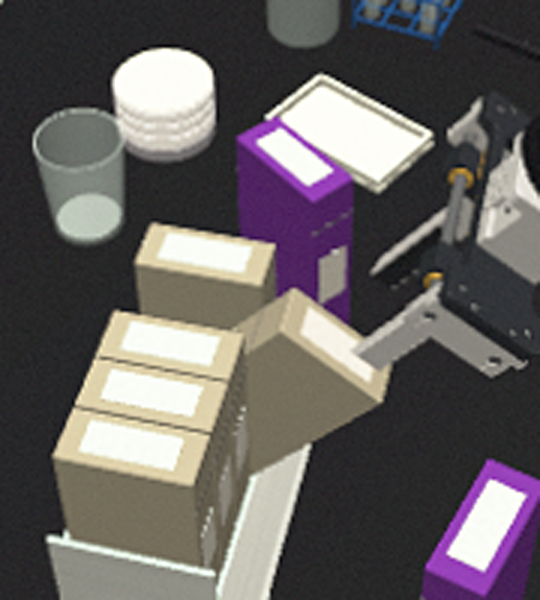

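```bash

python3 - <<'E'
from plan import *
w=RK[2]
def inrack(P): 
    d=np.array(P)-RK[:2]; return (np.cos(w)*d[0]+np.sin(w)*d[1], -np.sin(w)*d[0]+np.cos(w)*d[1])
for q,z in(((260,370),129),((308,362),129),((236,262),182),((295,258),182)):
    print(np.round(inrack(onz("top",(100+q[0]/3,140+q[1]/3),z)),1))
for q in((384,402),(391,360),(294,290)): print("side",180+q[0]/3,150+q[1]/3)
for th in(.6,.63,.66):
    u=np.array([-np.sin(th),np.cos(th)]);d=np.array([np.cos(th),np.sin(th)])
    for (a,y) in((0,-21.5),(0,-61.5),(90,-61.5),(90,-21.5)):
        p=np.array([-48,8])+a*d+150*u; P=rk(p[0],y,p[1]); print(th,(a,y),proj("side",P)[0].round(1),proj("top",P)[0].round(1))
E
```

```text
[-134.8  -22.7]
[-133.1  -56.4]
[-65.3 -24.2]
[-67.3 -63.4]
side 308.0 284.0
side 310.33333333333337 270.0
side 278.0 246.66666666666669
0.6 (0, -21.5) [305.3 281.7] [185.7 262.4]
0.6 (0, -61.5) [309.  266.6] [204.9 260.1]
0.6 (90, -61.5) [273.4 243.7] [196.9 221.6]
0.6 (90, -21.5) [268.5 258.6] [176.9 224. ]
0.63 (0, -21.5) [307.  282.8] [186.1 264.2]
0.63 (0, -61.5) [310.8 267.7] [205.3 262. ]
0.63 (90, -61.5) [275.9 244.3] [197.2 224.3]
0.63 (90, -21.5) [271.2 259.2] [177.2 226.6]
0.66 (0, -21.5) [308.7 284. ] [186.6 265.9]
0.66 (0, -61.5) [312.4 268.8] [205.7 263.7]
0.66 (90, -61.5) [278.5 244.9] [197.5 226.9]
0.66 (90, -21.5) [273.8 259.8] [177.5 229.3]
```

```bash

python3 -m jog '[-2,35,0,0,0,0.4,-2,60,0,0,0,0.4,-2,75,0,0,0,0.4,-2,83,0,0,0,0.4,-2,88,0,0,0,0.4,-2,88,0,0,0,0.4,-2,88,0,0,0,0.4]'
python3 -m jog '[0,0,0,0,0,0,0,0,0,0,0,0,0,0,0,0,0,0,0,0,0,0,0,0,0,0,0,0,0,0,0,0,0,0,0,0,0,0,0,0,0,0,0,0,0,0,0,0,0,0,0,0,0,0,0,0,0,0,0,0]' 30 40
python3 - <<'E'
from plan import *
t=36.1
u=np.array([-.589,.808]);d=np.array([.808,.589])
p=np.array([-48,8])+45*d+118*u; delta(rk(p[0],-41.5,p[1]),rackR(t),3)
from cell import manip
for n in("top","side"):
    c=manip.camera(n)["img"][:,:,::-1]
    c=c[140:290,100:290] if n=="top" else c[150:350,180:360]
    cv2.imwrite(f"pics/{n}6.png",cv2.resize(c,None,fx=3,fy=3,interpolation=2))
E
```

```text
clock: 8.73
eef_pos: [490.2, 114.2, 132.6]
eef_rot: [-1.571, 0.632, -3.036]
wrist_force: [-0.8, 0.5, 0.5]
finger_gap: 63.7
clock: 9.57
eef_pos: [490.4, 114.2, 132.4]
eef_rot: [-1.571, 0.632, -3.036]
wrist_force: [-3.4, -1.2, 5.6]
finger_gap: 39.3
t 9.57 F [-3.4 -1.2  5.6] gap 39.3 pos [490.4 114.2 132.4] | shift [-0.6  0.7  0. ] turn [ 0.   0.  -0.1] rows>= 0.0
```

View pics/side6.png

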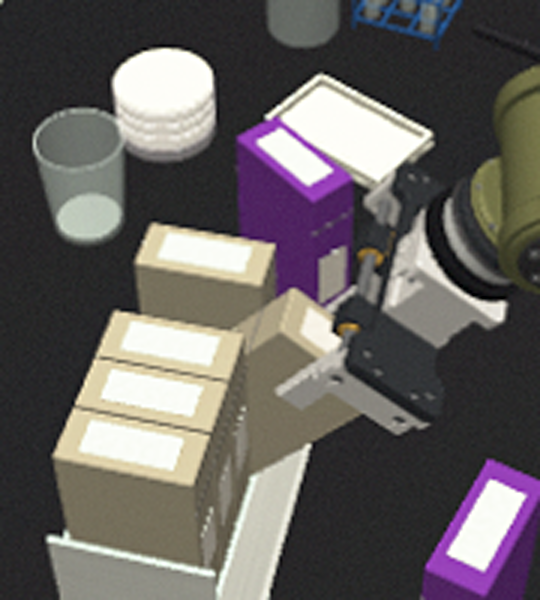

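View pics/top6.png

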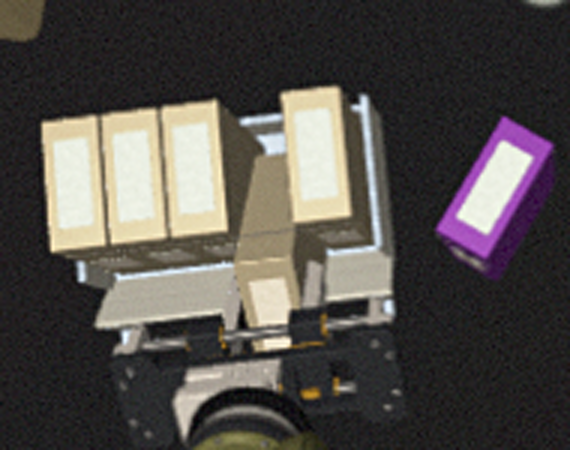

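```bash

python3 -m jog '[-3,-4,0,0,0,0,-9,-12,0,0,0,0,-18,-24,0,0,0,0,-29,-40,0,0,0,0,-41,-56,0,0,0,0,-53,-73,0,0,0,0,-65,-89,0,0,0,0,-77,-105,0,0,0,0,-85,-117,0,0,0,0,-88,-121,0,0,0,0]'
python3 - <<'E'
from plan import *
delta(rk(-81,-41.5,330),rackR(36.1),3)
from cell import manip
print(manip.read_state()["joints"].round(2))
for n in("top","side"):
    c=manip.camera(n)["img"][:,:,::-1]
    c=c[140:290,100:290] if n=="top" else c[150:350,180:360]
    cv2.imwrite(f"pics/{n}7.png",cv2.resize(c,None,fx=3,fy=3,interpolation=2))
E
```

```text
clock: 10.5
eef_pos: [489.8, 114.2, 283.8]
eef_rot: [-1.571, 0.634, -3.036]
wrist_force: [-0.6, 0.5, -3.8]
finger_gap: 39.7
t 10.5 F [-0.6  0.5 -3.8] gap 39.7 pos [489.8 114.2 283.8] | shift [-30.1 -38.3   0.1] turn [ 0.   0.  -0.2] rows>= 1.2
[ 0.18 -0.16  1.99 -0.07  0.68  1.68]
```

View pics/side7.png

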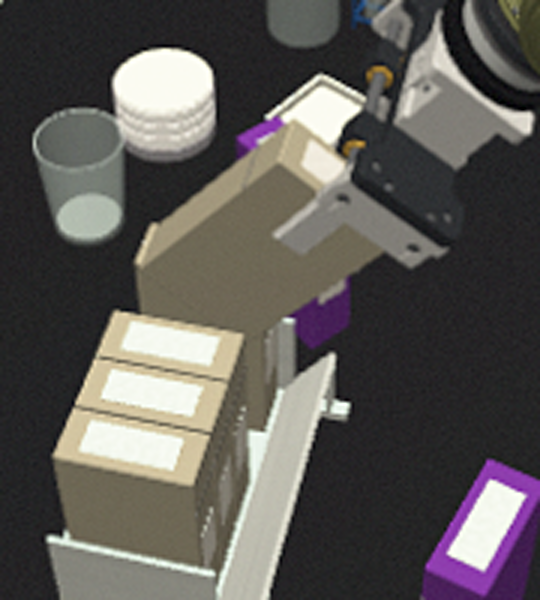

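View pics/top7.png

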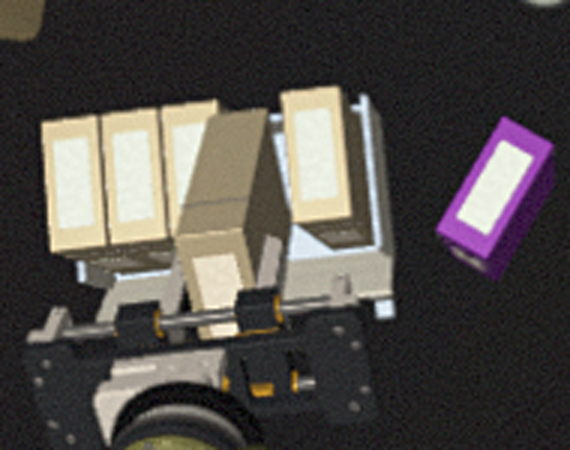

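```bash

python3 -m jog '[-10,-13,0,0,0,0,-22,-29,0,0,0,0,-32,-43,0,0,0,0,-35,-47,0,0,0,0]'
python3 - <<'E'
from plan import *
T=(576.4,-243.5)
delta((T[0],T[1],330),yawR(-.365),3)
E
```

```text
clock: 10.93
eef_pos: [490.5, 114.2, 341.4]
eef_rot: [-1.571, 0.633, -3.036]
wrist_force: [0.9, 0.8, -2.4]
finger_gap: 39.4
t 10.93 F [ 0.9  0.8 -2.4] gap 39.4 pos [490.5 114.2 341.4] | shift [-33.4  34.8 364.8] turn [  8.5  26.1 -35.6] rows>= 8.8
```

```bash

python3 -m jog '[-1,1,10,0.2,0.7,-1,-3,3,30,0.7,2,-3,-5,5,58,1.3,4,-5.5,-8,8,88,2,6,-8.5,-11,11,118,2.7,8,-11.5,-14,14,148,3.4,10.4,-14.3,-16,17,178,4.2,12.7,-17.4,-18,18,200,4.7,14.3,-19.5,-19,19,212,5,15.2,-20.7,-19,19,216,5,15.5,-21]'
python3 - <<'E'
from plan import *
T=(576.4,-243.5)
delta((T[0],T[1],330),yawR(-.365),3)
E
```

```text
clock: 11.77
eef_pos: [539.8, -99.5, 333.7]
eef_rot: [-1.61, 0.253, 2.955]
wrist_force: [0.5, 0.3, -3.3]
finger_gap: 39.7
t 11.77 F [ 0.5  0.3 -3.3] gap 39.7 pos [539.8 -99.5 333.7] | shift [-60.5  11.1 135.2] turn [  3.5  10.4 -14.3] rows>= 3.6
```

```bash

python3 -m jog '[-5,1,11,0.3,0.9,-1.2,-14,3,32,0.8,2.5,-3.4,-25,5,57,1.5,4.4,-6,-36,7,81,2.1,6.3,-8.6,-47,9,106,2.8,8.2,-11.3,-55,10,124,3.2,9.6,-13.2,-59,11,132,3.4,10.2,-14,-60.5,11,135,3.5,10.4,-14.3,-60.5,11,135,3.5,10.4,-14.3,-60.5,11,135,3.5,10.4,-14.3]'
python3 - <<'E'
from plan import *
T=(576.4,-243.5)
delta((T[0],T[1],330),yawR(-.365),3)
from cell import manip
for n in("top","side"):
    c=manip.camera(n)["img"][:,:,::-1]
    c=c[120:280,270:450] if n=="top" else c[60:260,200:400]
    cv2.imwrite(f"pics/{n}8.png",cv2.resize(c,None,fx=3,fy=3,interpolation=2))
E
```

```text
clock: 12.6
eef_pos: [576.5, -240.6, 335.4]
eef_rot: [-1.572, 0.004, 2.781]
wrist_force: [0.5, 0.5, -3.4]
finger_gap: 39.8
t 12.6 F [ 0.5  0.5 -3.4] gap 39.8 pos [ 576.5 -240.6  335.4] | shift [-1.   2.4  2.8] turn [ 0.1  0.3 -0.2] rows>= 0.1
```

View pics/side8.png

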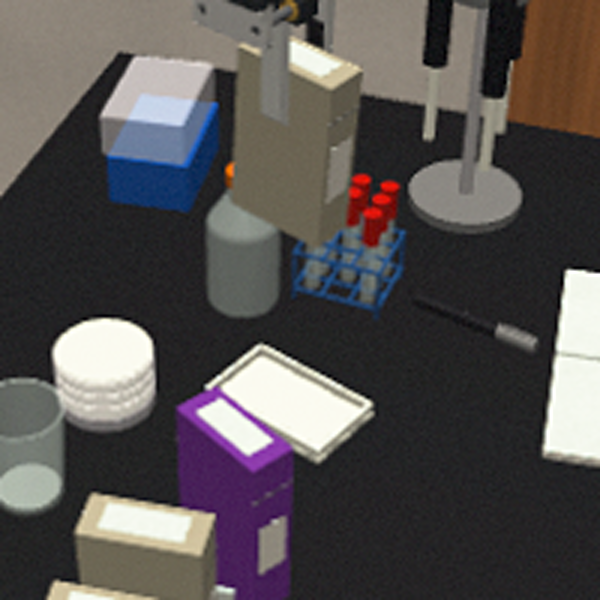

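View pics/top8.png

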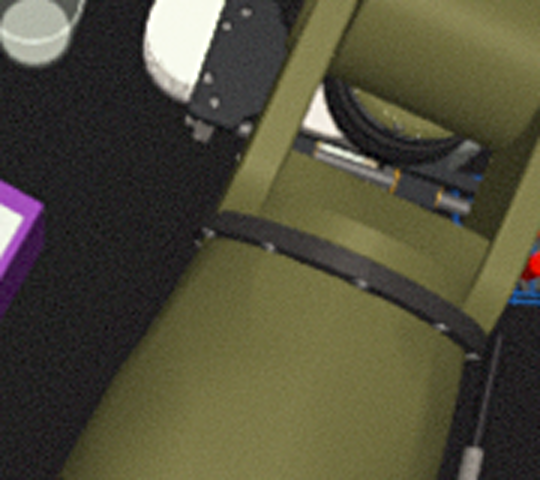

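```bash

python3 - <<'E'
from plan import *
gx,gy,gz=576.5,-240.6,332.4
for z in(gz-118,gz+32):
  for a in(45,-45):
    for b in(20,-20):
      P=rackpt((gx,gy,-.361),(a,b,z))[0]; print((a,b,round(z)),((proj("side",P)[0]-[200,60])*3).round(0))
c=cv2.imread("pics/side8.png")[20:260,200:380]
cv2.imwrite("pics/side8z.png",cv2.resize(c,None,fx=3,fy=3,interpolation=2)[:600])
cv2.imwrite("pics/side8z.png",cv2.resize(c,None,fx=2.5,fy=2.5,interpolation=2))
E
```

```text
(45, 20, 214) [233. 206.]
(45, -20, 214) [264. 185.]
(-45, 20, 214) [321. 248.]
(-45, -20, 214) [351. 225.]
(45, 20, 364) [233.  43.]
(45, -20, 364) [266.  23.]
(-45, 20, 364) [328.  82.]
(-45, -20, 364) [360.  61.]
```

View pics/side8z.png

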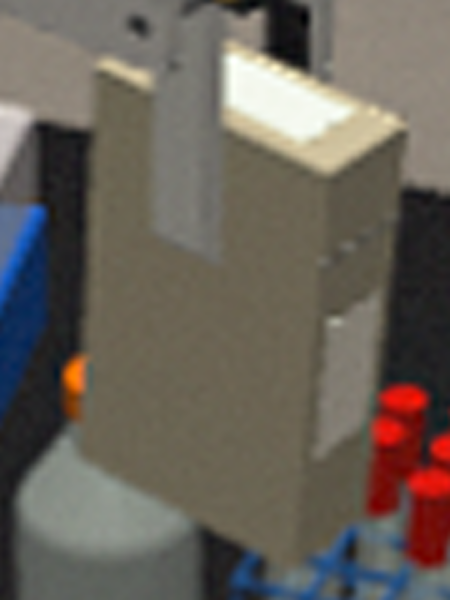

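```bash

python3 - <<'E'
from plan import *
Z=lambda u,v:np.array([200+(200+u/2.5)/3,60+(20+v/2.5)/3])
obs=[((45,20,75),Z(97,62)),((45,20,-75),Z(80,460)),((-45,20,-75),Z(292,570)),((-45,20,75),Z(328,178)),((-45,-20,75),Z(405,130)),((-45,-20,-75),Z(366,503))]
def P(a,p):
    x,y,z,th,w=a
    # tilt: top towards -x by th
    q=R.from_euler('y',-th).apply(p); return rackpt((x,y,w),q)[0]+[0,0,z]
f=lambda a:np.r_[np.concatenate([proj("side",P(a,p))[0]-o for p,o in obs]), .0*(a[4]+.361)]
r=least_squares(f,[576,-240,289,0,-.36]);print(r.x,r.fun.round(1))
g=lambda a:f([*a,-.361]);r=least_squares(g,[576,-240,289,0]);print(r.x)
g=lambda a:f([a[0],-240.6,a[1],a[2],-.361]);r=least_squares(g,[576,289,0]);print(r.x, r.fun.round(1))
E
```

```text
[ 5.85212488e+02 -2.70795780e+02  2.67302678e+02  5.26394108e-02
 -3.53289967e-01] [ 0.1  0.9 -0.  -0.6 -0.  -0.4  0.1 -0.3  0.2 -0.7 -0.2  1.2  0. ]
[ 5.84973303e+02 -2.70371907e+02  2.67636326e+02  5.18545214e-02]
[5.76370990e+02 2.87314312e+02 5.82455000e-02] [-0.4 -0.2 -0.8 -0.3 -0.2  0.7  0.3 -0.6  0.9 -1.2 -0.   2.1  0. ]
```

```bash

python3 -m jog '[-2,3,1.5,0,0,-1.5,-3,3,2.8,0.1,0.3,-3.3,-3,3,2.8,0.1,0.3,-3.3,-3,3,2.8,0.1,0.3,-3.3]'
python3 - <<'E'
from plan import *
T=(576.4+2*np.cos(.365),-243.5-2*np.sin(.365))
delta((T[0],T[1],145),yawR(-.365,-3.1),3)
from cell import manip
c=manip.camera("side")["img"][:,:,::-1][60:150,260:330]
cv2.imwrite("pics/side9.png",cv2.resize(c,None,fx=6.5,fy=6.5,interpolation=2))
E
```

```text
clock: 13.03
eef_pos: [578.5, -244.6, 332.9]
eef_rot: [-1.57, -0.053, 2.776]
wrist_force: [-0.2, 0.4, -3.5]
finger_gap: 39.8
t 13.03 F [-0.2  0.4 -3.5] gap 39.8 pos [ 578.5 -244.6  332.9] | shift [ -9.6 184.7  -0.5] turn [-0.1 -0.1 -0.1] rows>= 4.4
```

View pics/side9.png

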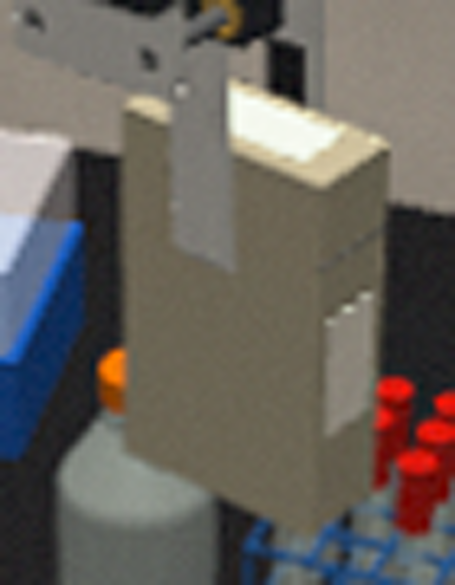

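```bash

python3 -m jog '[0,8,0,0,0,0,-1,25,0,0,0,0,-3,50,0,0,0,0,-4,77,0,0,0,0,-5,104,0,0,0,0,-7,131,0,0,0,0,-8,155,0,0,0,0,-9,173,0,0,0,0,-9.6,182,-0.5,0,0,0,-9.6,184.7,-0.5,0,0,0]'
python3 -m jog '[0,0,0,0,0,0,0,0,0,0,0,0]'
python3 - <<'E'
from plan import *
T=(576.4+2*np.cos(.365),-243.5-2*np.sin(.365))
delta((T[0],T[1],130),yawR(-.365,-3.1),3)
from cell import manip
c=manip.camera("side")["img"][:,:,::-1][110:230,240:350]
cv2.imwrite("pics/side10.png",cv2.resize(c,None,fx=5,fy=5,interpolation=2))
E
```

```text
clock: 13.92
eef_pos: [577.4, -244.2, 146.3]
eef_rot: [-1.57, -0.056, 2.775]
wrist_force: [-0.6, 0.4, -1.8]
finger_gap: 40.0
clock: 14.08
eef_pos: [578.4, -244.9, 149.2]
eef_rot: [-1.569, -0.052, 2.775]
wrist_force: [0.1, -0.3, -2.6]
finger_gap: 39.5
t 14.08 F [ 0.1 -0.3 -2.6] gap 39.5 pos [ 578.4 -244.9  149.2] | shift [-0.6 16.2 -0.6] turn [-0.1 -0.1 -0.1] rows>= 0.4
```

View pics/side10.png

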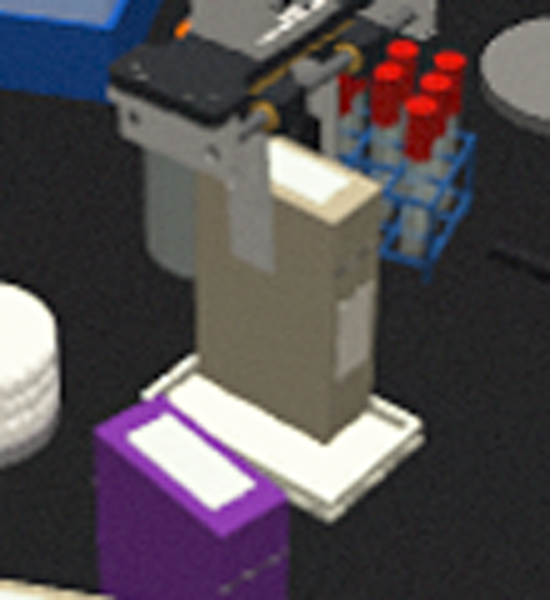

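```bash

python3 -m jog '[0,4,0,0,0,0,-0.5,9,0,0,0,0,-0.7,13,0,0,0,0,-0.9,16,0,0,0,0,-0.9,17,0,0,0,0,-0.9,17,0,0,0,0]'
python3 -m jog '[0,1,0,0,0,0,0,1,0,0,0,0,0,2,0,0,0,0,0,2,0,0,0,0]'
python3 -m jog '[0,1,0,0,0,0,0,1,0,0,0,0]'
```

```text
clock: 14.63
eef_pos: [577.9, -244.7, 130.5]
eef_rot: [-1.57, -0.055, 2.775]
wrist_force: [0.7, -0.0, -2.5]
finger_gap: 40.0
clock: 14.97
eef_pos: [577.9, -244.7, 128.9]
eef_rot: [-1.57, -0.054, 2.775]
wrist_force: [0.3, 0.7, -2.6]
finger_gap: 40.0
clock: 15.13
eef_pos: [577.8, -244.7, 127.8]
eef_rot: [-1.57, -0.054, 2.775]
wrist_force: [0.4, -0.5, -3.0]
finger_gap: 40.0
```

```bash
python3 -m jog '[0,1,0,0,0,0,0,1,0,0,0,0]'
```

```text
clock: 15.3
eef_pos: [577.9, -244.7, 127.3]
eef_rot: [-1.57, -0.053, 2.775]
wrist_force: [-1.6, -0.3, 1.1]
finger_gap: 39.9
```

```bash
python3 -m jog '[0,0.4,0,0,0,0,0,0.4,0,0,0,0,0,0.4,0,0,0,0]' 39 3
python3 -m jog '[0,0,0,0,0,0,0,0,0,0,0,0,0,0,0,0,0,0,0,0,0,0,0,0]' 43 
python3 -m jog '[0,0,0,0,0,0,0,0,0,0,0,0,0,0,0,0,0,0,0,0,0,0,0,0]' 62
python3 - <<'E'
from plan import *
delta((577.9,-244.7,240),yawR(-.365,-3.1),3)
from cell import manip
c=manip.camera("side")["img"][:,:,::-1][110:230,240:350]
cv2.imwrite("pics/side11.png",cv2.resize(c,None,fx=5,fy=5,interpolation=2))
E
```

```text
clock: 15.55
eef_pos: [577.9, -244.8, 127.0]
eef_rot: [-1.569, -0.053, 2.775]
wrist_force: [-1.9, 1.2, 5.2]
finger_gap: 39.9
clock: 15.88
eef_pos: [577.8, -244.6, 126.3]
eef_rot: [-1.57, -0.054, 2.775]
wrist_force: [0.2, -0.1, -0.5]
finger_gap: 43.2
clock: 16.22
eef_pos: [577.8, -244.7, 126.5]
eef_rot: [-1.57, -0.054, 2.775]
wrist_force: [-0.8, 0.2, 0.3]
finger_gap: 61.4
t 16.22 F [-0.8  0.2  0.3] gap 61.4 pos [ 577.8 -244.7  126.5] | shift [ 6.000e+00 -1.163e+02  1.000e-01] turn [-0.1 -0.1 -0. ] rows>= 2.8
```

View pics/side11.png

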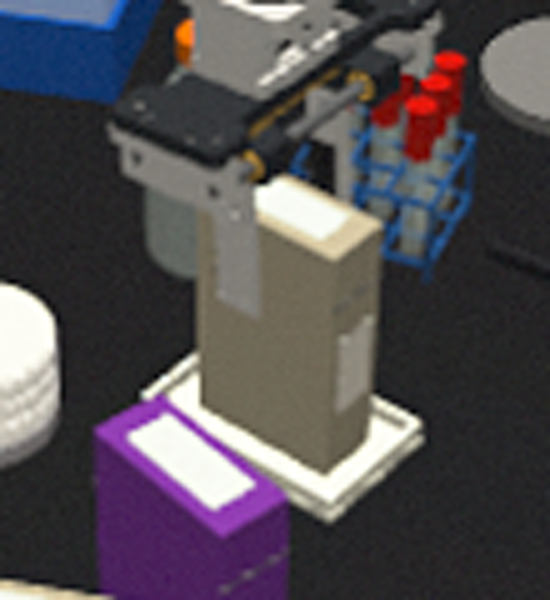

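Released, with the box upright inside the tray. I'll retreat straight up and then look.

```bash
python3 -m jog '[0,-8,0,0,0,0,1,-25,0,0,0,0,3,-50,0,0,0,0,4,-80,0,0,0,0,6,-115,0,0,0,0,8,-150,0,0,0,0,10,-180,0,0,0,0,10,-190,0,0,0,0]'
python3 -m jog '[100,0,60,0,0,0,180,0,100,0,0,0,180,0,100,0,0,0,180,0,100,0,0,0,180,0,100,0,0,0,180,0,100,0,0,0,180,0,100,0,0,0,180,0,100,0,0,0]'
python3 - <<'E'
from cell import manip
import cv2
for n in("top","side"):
    c=manip.camera(n); cv2.imwrite(f"pics/{n}12.png",c["img"][:,:,::-1])
    print(n,[(d["score"],d["xy"]) for d in manip.tip_of("low_box_centre",c)])
    i=c["img"][:,:,::-1]
    i=i[140:250,310:400] if n=="top" else i[120:350,180:340]
    cv2.imwrite(f"pics/{n}12z.png",cv2.resize(i,None,fx=5 if n=="top" else 2.6,fy=5 if n=="top" else 2.6,interpolation=2))
E
```

```text
clock: 16.93
eef_pos: [578.5, -244.7, 322.9]
eef_rot: [-1.569, -0.047, 2.775]
wrist_force: [-0.8, 0.0, 0.1]
finger_gap: 61.7
clock: 17.6
eef_pos: [374.9, -273.5, 326.7]
eef_rot: [-1.57, -0.054, 2.774]
wrist_force: [0.2, -0.4, 0.3]
finger_gap: 61.8
top [(0.64, [361.7, 198.2])]
side [(0.79, [297.2, 171.8]), (0.58, [283.7, 158.1])]
```

View pics/top12.png

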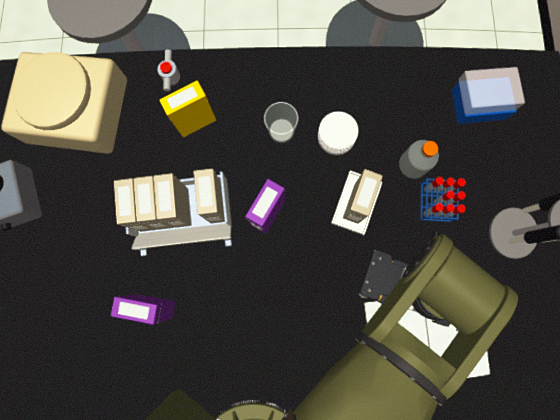

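View pics/side12z.png

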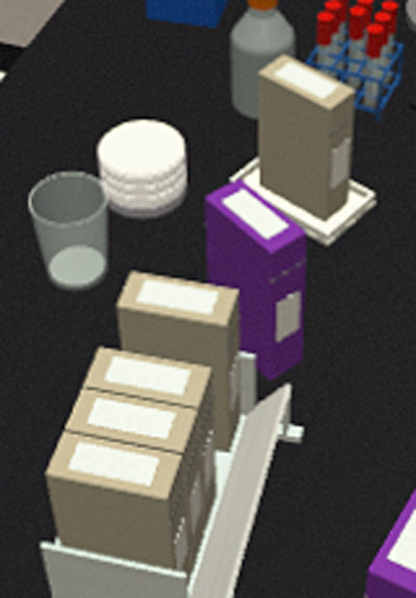

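View pics/top12z.png

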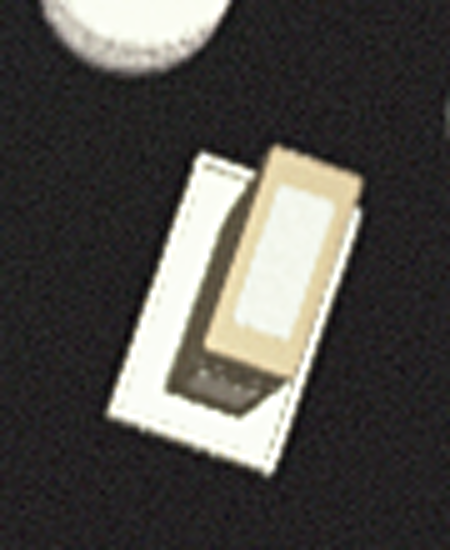

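```bash

python3 - <<'E'
from plan import *
T=(576.4,-243.5,-.365)
def loc(p,z):
    d=onz("top",(310+p[0]/5,140+p[1]/5),z)-T[:2];w=T[2]
    return np.round([np.cos(w)*d[0]+np.sin(w)*d[1],-np.sin(w)*d[0]+np.cos(w)*d[1]],1)
for p in((274,146),(363,180),(205,350),(292,377)): print("top",loc(p,154))
for p in((167,390),(243,413)): print("bot",loc(p,4))
E
```

```text
top [44.4 18.9]
top [ 43.7 -20.1]
top [-45.3  18.1]
top [-43.6 -18.8]
bot [-42.9  17.2]
bot [-40.9 -19.7]
```

```bash
python3 - <<'E'
import cv2,numpy as np
a=cv2.imread("pics/top0.png").astype(int);b=cv2.imread("pics/top12.png").astype(int)
for nm,(r0,r1,c0,c1) in dict(left3=(165,260,105,178),right1=(165,260,196,235),purple=(175,235,240,290),beaker_dish=(95,160,255,365),bottle_tubes=(135,230,395,475)).items():
    A=np.float32(a[r0:r1,c0:c1].mean(2));B=np.float32(b[r0:r1,c0:c1].mean(2)); print(nm,np.round(cv2.phaseCorrelate(A,B)[0],2),np.abs(A-B).mean().round(1))
from cell import manip
print(manip.read_state()["clock"],manip.sign_off())
E
```

```text
left3 [0.54 0.05] 8.5
right1 [0.1  0.02] 11.4
purple [-0.02 -0.08] 6.3
beaker_dish [ 0.03 -0.02] 6.0
bottle_tubes [ 0.08 -0.03] 5.5
the job is handed in; nothing more can be done
17.8 None
```

The low box, second from the right end of the rack as the robot sees it, is now standing upright in the white tray, and the job is handed in at 17.8 s.

I pulled it forward by its top from behind until it leaned on the front rest. Then I gripped its sides, lifted it out and turned it upright. In mid-air it still leaned about 0.05 rad, so I corrected that before lowering it. At touchdown the highest vertical force I read was about 5 N, after which I let go and backed the arm away.

- **Box in the tray:** measured from the top camera, its top corners are within about 2 mm of where a centred, upright box would be. Its visible bottom corners are within about 4 mm, well inside the tray walls.
- **Everything else:** the tall boxes are still standing in their places. The glassware, tubes and nearest purple box show less than 0.1 px of shift between the first and last top pictures. The three left boxes compare at 0.5 px (about 1 mm). I put that down to the low box being gone from the edge of that picture area, but a tiny nudge can't be ruled out.
- **Network finder:** in the last side picture it also reported a second, lower-scoring low-box position about 14 px from the first. I did not pursue it, as the corner measurement looked sound.

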